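Try welded pivot brackets on the gauge pin and sort them

ROBOT

A 6-joint arm with a two-finger parallel gripper is mounted at the origin on the work surface. World frame = base frame: x ahead of the robot, y to its left, z up, the work surface at z = 0. Lengths are in m, angles in rad, forces in N, time in s.
With the tool pointing down it reaches from about 0.375 to 0.925 m from the base axis. Payload 5.7 kg.
Tool frame: the origin (TCP) lies midway between the tips of the shut fingers; the grasp point (between the pads) lies 19 mm behind it; z points along the fingers, y is the line along which they close (so a half turn about z gives the same grasp; the last joint's range is limited). The gripper opens to 85 mm and grips with 20 to 120 N. Pads are 22 mm wide; open, the fingers measure 114 mm over their backs; the gripper's body (76 mm by 85 mm) begins 54 mm behind the grasp point. The pads swing forward as they close: fully open they stand 13 mm farther back than shut.
Start: joints at [1.21, 0.359, 1.51, -0, 1.272, -0.115], TCP at [0.146, 0.582, 0.231] pointing down, gripper open.
Joint ranges: [-2.97, 2.97], [-1.01, 2.36], [0.21, 2.38], [-0.96, 4.11], [0.2, 2.71], [-2.98, 2.98]. Speed limits (rad/s): [2.39, 2.39, 3.14, 3.14, 3.14, 3.14].

INTERFACE

Orientations are given as a unit quaternion [w, x, y, z].
In Python, from station import env, viewer gives the robot as it stands.
- The arm moves only by the tool jog_arm, never from a script. Its argument "steps" is a list that holds one entry, the list of rows, each a list of 7 numbers: the turn, a rotation vector about the tool's x, y, z in degrees, then the shift along the tool's x, y, z in m, then the finger opening in m, from 0 to 0.0854. In form: [[[ax, ay, az, tx, ty, tz, gripper], ...]]. A call has 1 to 5 rows; each row shifts and turns the commanded pose from where the row before left it, along the tool's axes as they then stand; what a row does not reach is not made up. A row lasts 1/8 s, in which the tool goes at most 62.5 mm and 10.7 degrees, less where a joint would pass 70% of its speed; a pose out of reach is approached as far as the arm can. A call with a gripper value outside its range is refused whole. The fingers move at their own pace and stop on an object; "force" is the grip in N (left out, the last holds). Time passes only in rows, so rows that do not move let the fingers close. It gives the time, the measured TCP pose, the force, the opening and the grip force at its end, in the units of the state.
- env.sense(): the state, without advancing time (a new reading comes with each control period).
- viewer.snapshot(name): name is "side" or "top"; returns a dict with "image" (420x560x3 uint8, red, green, blue), "range_z" (420x560 float32, m along the optical axis (not along the pixel's ray), 0 where there is no reading), "mtx" (3x3 intrinsics, pixels), "distortion" ([k1, k2, p1, p2, k3] as OpenCV has them; the pictures are not rectified), "extrinsics" (4x4, takes a point from camera to world coordinates). Camera axes: x right, y down, z forward; pixel columns grow to the right and rows downward; lengths in m; the calibration is good to about 2 mm. A picture is of the moment at which its call begins.
- env.sign_off(): hands the job in; it is judged then, once.
The state is a dict: "time_s": time; "joint_pos": joint angles; "qvel": joint speeds; "tau": joint torques, N m; "tool_pos": TCP position; "tcp_rot": TCP orientation; "wrist_force": force on the tool from outside, world axes, zero at the start; "ft_torque": the same for the moment, N m; "finger_gap": finger opening in m; "gripper_force": force on a finger pad.
Only numpy, scipy, OpenCV 4.12 (cv2) and the standard library are available. Lean on these libraries where they do the work, as an engineer would, in place of code of your own. Each camera call takes 0.05 s, during which the arm holds its last target. There are 200 camera calls.

TASK

Push the bracket that is already in the gauge's lane along it onto the gauge pin, without forcing it. If it goes fully home against the block, leave it there and set the other bracket down on its foot in the reject tray; if it stops at the pin's nose, draw it back, set it down on its foot in the reject tray, then put the other bracket in the lane and push it fully home on the pin. Leave the rest of the bench alone.

Things in the scene. Friction and masses are not known exactly. Their poses are not given: they have to be found in the camera images.
- gauge: Fixed gauge on the table: a level steel pin sticking out of a grey block, 90 mm wide and 58 mm high, and two rails forming a lane. Origin: on the table below the pin's tip; x along the lane from its open mouth to the block (push direction), y across, z up. The block's face is at x = 60 mm, its back at 100, its low foot ends at 130. A bracket that is fully home touches the block, its origin at x = 25 mm
- pin_tip (a point): Centre of the pin's tip, 28 mm above the table. The pin is 30 mm in diameter and 60 mm long; its first 12 mm are a conical nose from 18 mm diameter. A 26 mm bore stops with the nose about 8 mm inside it (bracket origin at gauge x = -27 mm), so draw it back along the lane at least 10 mm before lifting
- lane_mouth (a point): Centre of the lane's mouth on the table (the lane's floor), 118 mm before the pin's tip. The rails are 8 mm high, 12 mm thick; at the mouth they stand about 95 mm apart and narrow to 66.5 mm at gauge x = -70 mm, then run straight to the block. At the start one bracket (either) lies in the lane 10 to 40 mm short of the pin; the other lies beside the lane on its +y side, parallel to it
- bracket_a: Steel bracket: plain round tube, 44 mm outside, 70 mm long, welded along a flat foot plate 70 mm (along the tube) x 64 x 6 mm, ends flush. Origin: centre of the foot's underside; x along the tube, z up; tube axis 28 mm and top 50 mm above the underside. 0.4 to 0.9 kg. One of bracket_a and bracket_b has a 34 mm bore and fits the pin, the other a 26 mm bore and does not; outsides alike
- bracket_b: Steel bracket: plain round tube, 44 mm outside, 70 mm long, welded along a flat foot plate 70 mm (along the tube) x 64 x 6 mm, ends flush. Origin: centre of the foot's underside; x along the tube, z up; tube axis 28 mm and top 50 mm above the underside. 0.4 to 0.9 kg. One of bracket_a and bracket_b has a 34 mm bore and fits the pin, the other a 26 mm bore and does not; outsides alike
- tray: Fixed reject tray: an open, grey rectangular tray, 190 mm (its x) x 130 mm (its y), walls 4 mm thick and 28 mm high, floor 4 mm thick. Origin: centre of its underside on the table
- spray_can: White aerosol can standing upright, 64 mm diameter, 190 mm high; bystander. Origin: centre of its underside
- hammer: Hammer lying flat, 260 mm long, handle towards its own -x; bystander
- brush: Brush lying flat, 200 mm long; bystander
- wrench: Wrench lying flat, 200 mm long; bystander
- flat_bar: Steel bar 160 x 30 x 10 mm lying flat; bystander. Origin: centre of its underside
- angle_offcut: Offcut of metal angle 100 mm long, legs 40 mm, up to 40 mm high; bystander. Origin: centre of its underside
- square_tube: Square steel bar 120 x 40 x 40 mm; bystander. Origin: centre of its underside
Mind the look-alikes: they are no part of the job. What is shaped like the bracket_a but red is not meant.

How it is judged:
On the way, in this order (a step that is already met when the one before it is completed fails the run):
1. a bracket has been tried in the lane: the one that fits is fully home on the pin, or the narrow one has been pushed up against the pin's nose (((x of bracket_a in the frame of gauge between 0.0215 and 0.03 m and y of bracket_a in the frame of gauge between -0.006 and 0.006 m and z of bracket_a in the frame of gauge below 0.006 m and angle between the x axis of bracket_a and the x axis of gauge, either way round below 0.12 rad and angle between bracket_a's own z axis and vertical below 0.1 rad) or (x of bracket_b in the frame of gauge between -0.031 and 0 m and y of bracket_b in the frame of gauge between -0.006 and 0.006 m and z of bracket_b in the frame of gauge below 0.006 m and angle between the x axis of bracket_b and the x axis of gauge, either way round below 0.12 rad))), for 0.1 s.
2. the narrow bracket stands on its foot in the reject tray (x of bracket_b in the frame of tray between -0.075 and 0.075 m and y of bracket_b in the frame of tray between -0.045 and 0.045 m and z of bracket_b in the frame of tray below 0.012 m and angle between bracket_b's own z axis and vertical below 0.12 rad and linear speed of bracket_b below 0.02 m/s), for 0.2 s.
At the end, for the whole second after the job is handed in: The bracket that fits is on the pin with its end within 3.5 mm of the block, standing on its foot between the rails; the narrow-bored bracket stands on its foot (within 0.12 rad of level) on the floor of the reject tray; both released and at rest (all of step 2 and x of bracket_a in the frame of gauge between 0.0215 and 0.03 m and y of bracket_a in the frame of gauge between -0.006 and 0.006 m and z of bracket_a in the frame of gauge below 0.006 m and angle between the x axis of bracket_a and the x axis of gauge, either way round below 0.12 rad and angle between bracket_a's own z axis and vertical below 0.1 rad and linear speed of bracket_a below 0.02 m/s); the robot touches nothing.
It fails at once if a bracket is forced against the gauge (over 70 N) (contact force between any of bracket_a, bracket_b and gauge above 70 N).
It fails at once if another thing on the bench is moved by more than 30 mm (distance of any of spray_can, hammer, brush, wrench, flat_bar, angle_offcut, square_tube from where it was at the start of the episode above 0.03 m).
It also fails if it takes over 72 s, if anything falls off the work surface, if the arm or the gripper's body presses on something with over 40 N, if the wrist force passes 120 N, or if a joint passes its speed limit or range.

## Working session

There is one attempt and no reset: what is moved stays moved. The work goes in short steps, Python scripts to look and compute and a tool call to move; the robot and the scene stay as the last step left them, time stands still between calls to the robot, and variables do not carry over. Pictures are saved under pics/ and viewed, at most 10 in all, crops included, and the job is handed in when it is done.

Besides the shell and the picture viewer there is one more tool, called after ">>>" as name(argument=value, ...), one argument or row to a line, values as JSON. jog_arm: Moves the arm, as the interface text tells. Its arguments: {"type":"object","properties":{"steps":{"type":"array","items":{"type":"array","items":{"type":"array","items":{"type":"number"}}}},"force":{"type":"number"}},"required":["steps"]}

```bash
mkdir -p pics; cat > h.py <<'E'
import numpy as np, cv2
from station import env, viewer
def snap(n):
    s=viewer.snapshot(n); np.savez('pics/'+n+'.npz',**{k:np.array(v) for k,v in s.items()}); return s
def load(n): return dict(np.load('pics/'+n+'.npz'))
def cloud(s):
    """world xyz for each pixel, (420,560,3)"""
    h,w=s['range_z'].shape; u,v=np.meshgrid(np.arange(w),np.arange(h))
    p=cv2.undistortPoints(np.stack([u,v],-1).reshape(-1,1,2).astype(float),s['mtx'],s['distortion']).reshape(h,w,2)
    z=s['range_z'][...,None]; c=np.concatenate([p*z,z],-1)
    E=s['extrinsics']; return c@E[:3,:3].T+E[:3,3]
def save(s,f,crop=None,k=1):
    im=s['image'][...,::-1]
    if crop: im=im[crop[1]:crop[3],crop[0]:crop[2]]
    cv2.imwrite(f,cv2.resize(im,None,fx=k,fy=k,interpolation=cv2.INTER_CUBIC))
E
python3 - <<'E'
from h import *
a=snap('top');b=snap('side')
save(a,'pics/t0.png',None,1.4);save(b,'pics/s0.png',None,1.4)
for s in(a,b): print(s['extrinsics'].round(3))
print(env.sense())
E
```

```text
[[ 0.021 -0.99   0.139  0.41 ]
 [-1.    -0.021 -0.002 -0.013]
 [ 0.004 -0.139 -0.99   1.025]
 [ 0.     0.     0.     1.   ]]
[[-0.983 -0.107  0.152  0.404]
 [-0.185  0.618 -0.764  0.788]
 [-0.013 -0.779 -0.627  0.68 ]
 [ 0.     0.     0.     1.   ]]
{'time_s': 0.1, 'joint_pos': array([ 1.20991288e+00,  3.59418658e-01,  1.51132705e+00,  2.45335743e-05,
        1.27248351e+00, -1.15073545e-01]), 'qvel': array([-0.00119797,  0.00037972, -0.00173192,  0.00066831, -0.00060954,
       -0.00106362]), 'tau': array([ 2.97980969e-04, -5.28653741e+01, -2.79350942e+01,  5.92696324e-05,
        4.89196813e-03, -6.15670544e-06]), 'tool_pos': array([0.14577361, 0.58139862, 0.23054508]), 'tcp_rot': array([-2.04292170e-04,  1.22599305e-01,  9.92455914e-01, -7.92455990e-04]), 'wrist_force': array([-0.16059469,  0.14819917, -0.28415127]), 'ft_torque': array([-0.00116181,  0.06161901,  0.04611558]), 'gripper_force': 0.0, 'finger_gap': 0.08550452786492369}
```

View pics/t0.png

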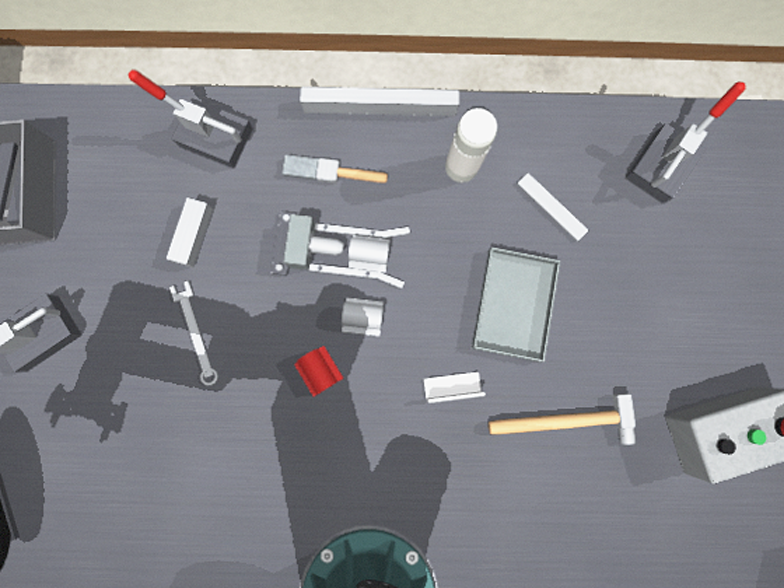

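View pics/s0.png

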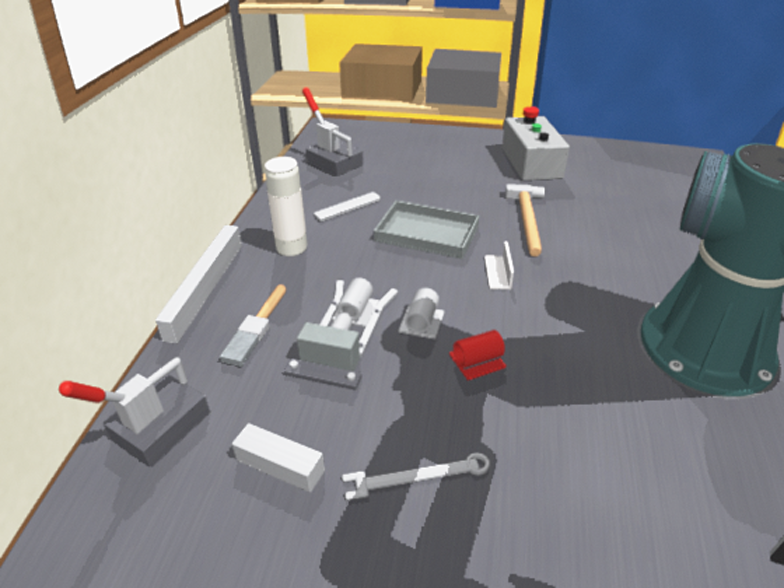

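The top picture shows the gauge block at (299,240), with its pin pointing right. One bracket lies in the lane at (370,250) and the other beside it at (362,316). The red look-alike at (318,371) is not meant, and the square bar at (187,231) is no bracket. The tray is at (517,303).

```bash
python3 - <<'E'
from h import *
for n in('top','side'):
    s=load(n);c=cloud(s);k=1/1.4
    x,y,z=c[...,0],c[...,1],c[...,2]
    if n=='top':
        t=c[int(270*k),int(430*k)];print('table',t)
        def at(u,v): return c[int(v*k),int(u*k)].round(3)
        P=dict(lane=(370,245),side=(362,310),red=(318,371),block=(299,240),tray=(517,303));C={q:at(*P[q]) for q in P};print(C)
    def rect(q,r,z0,z1):
        m=(np.hypot(x-C[q][0],y-C[q][1])<r)&(z>z0)&(z<z1)&(s['range_z']>0)
        p=c[m];R=cv2.minAreaRect(p[:,:2].astype(np.float32)*1000)
        print(n,q,z0,m.sum(),'rect',np.round(R[0],1),np.round(R[1],1),round(R[2],1),'zmax',np.percentile(p[:,2],98).round(4))
    rect('block',.07,.052,.066)
    rect('lane',.055,.036,.056)
    rect('side',.055,.036,.056);rect('side',.06,.003,.056)
    rect('tray',.13,.022,.035)
    # rails
    # tube top line: in slices along y take z-max location
s=load('top');save(s,'pics/c0.png',(180,130,310,250),5)
E
```

```text
table [ 5.87512072e-01 -1.04148817e-01  2.55680001e-04]
{'lane': array([0.62 , 0.01 , 0.051]), 'side': array([0.503, 0.022, 0.052]), 'red': array([0.393, 0.095, 0.053]), 'block': array([0.626, 0.138, 0.059]), 'tray': array([ 0.527, -0.267,  0.003])}
top block 0.052 566 rect [627.8 140.6] [41.6 90.6] 84.9 zmax 0.0628
top lane 0.036 432 rect [615.2  22. ] [86.7 41.2] 84.0 zmax 0.0533
top side 0.036 454 rect [495.2  22.5] [69.7 42.1] 84.6 zmax 0.0534
top side 0.003 855 rect [503.2  21.5] [116.9 114.6] 46.2 zmax 0.0528
top tray 0.022 477 rect [ 522.9 -260.7] [131.3 190.5] 79.7 zmax 0.0324
side block 0.052 580 rect [626.8 142. ] [42.9 89.8] 85.0 zmax 0.0612
side lane 0.036 342 rect [615.9  21.1] [84.8 42.6] 82.5 zmax 0.0527
side side 0.036 351 rect [496.   23.4] [74.8 40.9] 85.0 zmax 0.0525
side side 0.003 807 rect [504.   25.3] [102.9 111.5] 74.2 zmax 0.0519
side tray 0.022 362 rect [ 524.  -258.6] [136.6 191.2] 79.9 zmax 0.0292
```

View pics/c0.png

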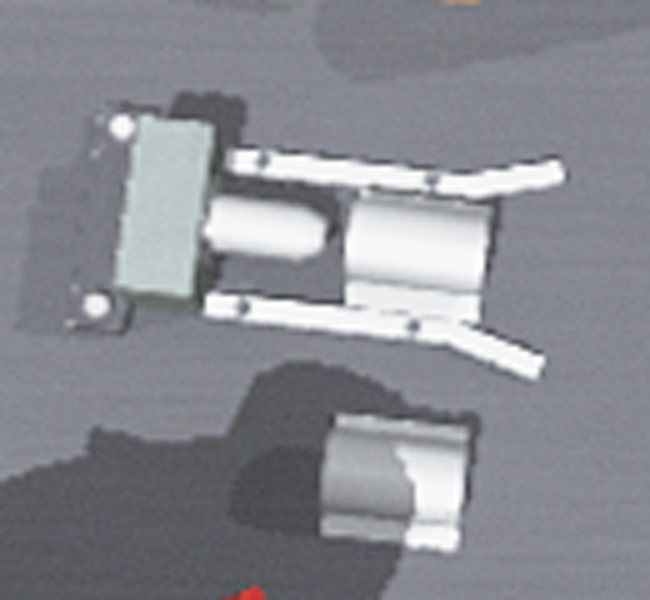

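```bash
cat >> h.py <<'E'
TH=np.deg2rad(85.); GO=np.array([.6204,.0616])
def gx(c):
    d=np.array([np.cos(TH),np.sin(TH)]);e=np.array([-d[1],d[0]]);q=c[...,:2]-GO
    return np.stack([q@d,q@e,c[...,2]],-1)
def bracket(c,valid,xr,yr,n=''):
    g=gx(c);m=valid&(g[...,0]>xr[0])&(g[...,0]<xr[1])&(abs(g[...,1]-yr)<.03)&(g[...,2]>.040)&(g[...,2]<.058)
    p=g[m]; R=cv2.minAreaRect(p[:,:2].astype(np.float32)*1000)
    # axis: fit circle-top symmetric => least squares y,z on slices
    A=np.c_[p[:,1:2]*2,p[:,2:3]*2,np.ones(len(p))]
    # y-yc(x) with slope: (y-a-bx)^2+(z-h)^2=r^2
    from scipy.optimize import least_squares
    f=lambda t:np.hypot(p[:,1]-t[0]-t[1]*p[:,0],p[:,2]-t[2])-.022
    r=least_squares(f,[yr,0,.029],loss='soft_l1',f_scale=.001).x
    x0,x1=np.percentile(p[:,0],[1,99])
    print(n,len(p),'xrange mm',np.round([x0*1e3,x1*1e3,(x0+x1)*500],1),'axis y mm',round((r[0]+r[1]*(x0+x1)/2)*1e3,1),'yaw deg',round(np.degrees(r[1]),2),'h',round(r[2]*1e3,1))
E
python3 - <<'E'
from h import *
from scipy.optimize import least_squares
for n in('top','side'):
    s=load(n);c=cloud(s);v=s['range_z']>0
    bracket(c,v,(-.12,-.008),0,n+' lane'); bracket(c,v,(-.12,.03),.13 if 0 else gx(np.array([.496,.022,0]))[1],n+' side')
    g=gx(c);m=v&(g[...,0]>.015)&(g[...,0]<.055)&(abs(g[...,1])<.02)&(g[...,2]>.033)&(g[...,2]<.05);p=g[m]
    f=lambda t:np.hypot(p[:,1]-t[0]-t[1]*p[:,0],p[:,2]-t[2])-.015
    print(n,'pin',m.sum(),least_squares(f,[0,0,.029],loss='soft_l1',f_scale=.001).x.round(4))
    for sg in(1,-1):
        m=v&(g[...,0]>-.06)&(g[...,0]<.05)&(sg*g[...,1]>.03)&(sg*g[...,1]<.055)&(g[...,2]>.0065)&(g[...,2]<.012);p=g[m]
        print('rail',sg,m.sum(),np.polyfit(p[:,0],p[:,1],1).round(4),cv2.minAreaRect(p[:,:2].astype(np.float32)*1000))
E
```

```text
top lane 394 xrange mm [-82.3 -14.4 -48.4] axis y mm 1.5 yaw deg -0.79 h 29.0
top side 414 xrange mm [-84.1 -15.8 -50. ] axis y mm 121.3 yaw deg 0.11 h 29.0
top pin 166 [ 0.0012 -0.0223  0.029 ]
rail 1 173 [0.015  0.0394] ((-4.577472686767578, 41.31585693359375), (108.2731704711914, 20.171781539916992), 3.4818942546844482)
rail -1 169 [-0.0107 -0.0384] ((-4.841464996337891, -37.826744079589844), (14.849472999572754, 109.7905044555664), 89.23689270019531)
side lane 304 xrange mm [-81.2 -11.2 -46.2] axis y mm 0.3 yaw deg -0.25 h 28.8
side side 314 xrange mm [-83.8 -13.4 -48.6] axis y mm 120.1 yaw deg -0.46 h 28.8
side pin 91 [-0.0014  0.0261  0.0287]
rail 1 154 [0.0228 0.039 ] ((-4.872814178466797, 37.54359436035156), (15.01234245300293, 109.2745590209961), 89.9739990234375)
rail -1 79 [ 0.0057 -0.037 ] ((-23.375179290771484, -37.0019416809082), (66.08573150634766, 12.458308219909668), 0.037943270057439804)
```

```bash
cat >> h.py <<'E'
from scipy.spatial.transform import Rotation as Rn
def w(g): 
    d=np.array([np.cos(TH),np.sin(TH)]);e=np.array([-d[1],d[0]]);return GO+g[0]*d+g[1]*e
def go(xyz,yaw):
    """rotation vec (deg, tool) to face down with tool y at world angle yaw, then shift in tool axes after turn"""
    s=env.sense();q=s['tcp_rot'];R=Rn.from_quat([q[1],q[2],q[3],q[0]])
    a=np.deg2rad(yaw);y=np.array([np.cos(a),np.sin(a),0]);z=np.array([0,0,-1.]);T=Rn.from_matrix(np.c_[np.cross(y,z),y,z])
    print('t',s['time_s'],'tcp',s['tool_pos'].round(4),'F',s['wrist_force'].round(1),'gap',round(s['finger_gap'],4),'rot',np.degrees((R.inv()*T).as_rotvec()).round(2),'shift',T.inv().apply(np.array(xyz)-s['tool_pos']).round(4),'shift0',R.inv().apply(np.array(xyz)-s['tool_pos']).round(4))
E
python3 - <<'E'
from h import *
p=w((-.047,.0005));print(p,w((-.0485,.1207)));go([*p,.12],-5)
E
```

```text
[0.61580558 0.01482243] [0.49593225 0.02380426]
t 0.1 tcp [0.1458 0.5814 0.2305] F [-0.2  0.1 -0.3] gap 0.0855 rot [-9.000e-02  6.000e-02  8.092e+01] shift [-0.5235  0.5176  0.1105] shift0 [-0.5938 -0.435   0.1111]
```

>>> jog_arm(
  steps=[
    [[0,0,10.1,0,0,0,0.085],[0,0,10.1,0,0,0,0.085],[0,0,10.1,0,0,0,0.085],[0,0,10.1,0,0,0,0.085],[0,0,10.1,0,0,0,0.085]],
  ],
)

```text
time_s: 0.72
tool_pos: [0.1458, 0.5816, 0.2308]
tcp_rot: [0.0, 0.537, 0.844, -0.001]
wrist_force: [0.3, 0.3, -0.4]
finger_gap: 0.0849
gripper_force: 0.0
```

>>> jog_arm(
  steps=[
    [[0,0,10.1,0,0,0,0.085],[0,0,10.1,0,0,0,0.085],[0,0,10.2,0,0,0,0.085],[0,0,0,-0.043,0.043,0,0.085],[0,0,0,-0.043,0.043,0,0.085]],
  ],
)

```text
time_s: 1.35
tool_pos: [0.2245, 0.4878, 0.2307]
tcp_rot: [0.0, 0.736, 0.676, -0.0]
wrist_force: [1.7, -0.3, 0.6]
finger_gap: 0.0849
gripper_force: 0.0
```

>>> jog_arm(
  steps=[
    [[0,0,0,-0.043,0.043,0,0.085],[0,0,0,-0.043,0.043,0,0.085],[0,0,0,-0.043,0.043,0,0.085],[0,0,0,-0.043,0.043,0,0.085],[0,0,0,-0.043,0.043,0,0.085]],
  ],
)

```text
time_s: 1.98
tool_pos: [0.4205, 0.2542, 0.2312]
tcp_rot: [-0.0, 0.737, 0.676, -0.0]
wrist_force: [1.5, 0.7, -0.6]
finger_gap: 0.0853
gripper_force: 0.0
```

>>> jog_arm(
  steps=[
    [[0,0,0,-0.043,0.043,0.02,0.085],[0,0,0,-0.043,0.043,0.02,0.085],[0,0,0,-0.043,0.043,0.02,0.085],[0,0,0,-0.043,0.043,0.02,0.085],[0,0,0,-0.03,0.03,0.02,0.085]],
  ],
)

```text
time_s: 2.6
tool_pos: [0.6012, 0.0392, 0.1323]
tcp_rot: [0.0, 0.738, 0.675, 0.0]
wrist_force: [0.2, -0.2, 0.3]
finger_gap: 0.0849
gripper_force: 0.0
```

```bash
python3 - <<'E'
from h import *
go([*w((-.047,.0005)),.012],-5)
E
```

```text
t 2.6 tcp [0.6012 0.0392 0.1323] F [ 0.2 -0.2  0.3] gap 0.0849 rot [ 0.02  0.01 -0.07] shift [-0.023   0.0167  0.1203] shift0 [-0.023   0.0166  0.1203]
```

>>> jog_arm(
  steps=[
    [[0,0,0,-0.023,0.0167,0.02,0.085],[0,0,0,0,0,0.035,0.085],[0,0,0,0,0,0.035,0.085],[0,0,0,0,0,0.03,0.085],[0,0,0,0,0,0,0.06]],
  ],
  force=25,
)

```text
time_s: 3.22
tool_pos: [0.6118, 0.0173, 0.0107]
tcp_rot: [-0.002, 0.737, 0.676, -0.002]
wrist_force: [-0.5, -0.1, 0.2]
finger_gap: 0.0694
gripper_force: 0.0
```

>>> jog_arm(
  steps=[
    [[0,0,0,0,0,0,0.05],[0,0,0,0,0,0,0.03],[0,0,0,0,0,0,0.03],[0,0,0,0,0,0,0.03]],
  ],
)

```text
time_s: 3.72
tool_pos: [0.615, 0.0172, 0.0146]
tcp_rot: [0.001, 0.737, 0.676, 0.001]
wrist_force: [-1.9, 0.1, 6.8]
finger_gap: 0.0435
gripper_force: 26.4
```

```bash
python3 - <<'E'
from h import *
go([*w((-.047,.0005)),.012],-5)
E
```

```text
t 3.725 tcp [0.615  0.0172 0.0146] F [-1.9  0.1  6.8] gap 0.0435 rot [0.1  0.   0.02] shift [-0.0023  0.001   0.0026] shift0 [-0.0023  0.001   0.0026]
```

>>> jog_arm(
  steps=[
    [[0,0,0,0,0,-0.001,0.03],[0,0,0,0.004,0,0,0.03],[0,0,0,0.004,0,0,0.03],[0,0,0,0.003,0,0,0.03]],
  ],
)

```text
time_s: 4.22
tool_pos: [0.6159, 0.0277, 0.0146]
tcp_rot: [0.001, 0.737, 0.676, 0.0]
wrist_force: [-0.9, -5.5, 3.9]
finger_gap: 0.0436
gripper_force: 26.6
```

>>> jog_arm(
  steps=[
    [[0,0,0,0.002,0,0,0.03],[0,0,0,0.002,0,0,0.03],[0,0,0,0.0015,0,0,0.03]],
  ],
)

```text
time_s: 4.6
tool_pos: [0.6164, 0.0332, 0.0147]
tcp_rot: [0.001, 0.737, 0.676, 0.0]
wrist_force: [-0.6, -5.0, 5.1]
finger_gap: 0.0435
gripper_force: 26.6
```

>>> jog_arm(
  steps=[
    [[0,0,0,0.001,0,0,0.03],[0,0,0,0.001,0,0,0.03],[0,0,0,0.001,0,0,0.03]],
  ],
)

```text
time_s: 4.97
tool_pos: [0.6166, 0.0361, 0.0146]
tcp_rot: [0.001, 0.737, 0.676, 0.0]
wrist_force: [-0.4, -4.4, 3.9]
finger_gap: 0.0434
gripper_force: 26.7
```

>>> jog_arm(
  steps=[
    [[0,0,0,0.001,0,0,0.03],[0,0,0,0.001,0,0,0.03]],
  ],
)

```text
time_s: 5.22
tool_pos: [0.6168, 0.0381, 0.0146]
tcp_rot: [0.001, 0.737, 0.676, -0.0]
wrist_force: [-1.3, -5.2, 4.0]
finger_gap: 0.0435
gripper_force: 26.7
```

>>> jog_arm(
  steps=[
    [[0,0,0,0.001,0,0,0.03],[0,0,0,0.001,0,0,0.03]],
  ],
)

```text
time_s: 5.48
tool_pos: [0.6169, 0.0392, 0.0146]
tcp_rot: [0.001, 0.737, 0.676, -0.001]
wrist_force: [-1.2, -11.3, 4.3]
finger_gap: 0.0437
gripper_force: 26.7
```

>>> jog_arm(
  steps=[
    [[0,0,0,0.001,0,0,0.03],[0,0,0,0,0,0,0.03]],
  ],
)

```text
time_s: 5.72
tool_pos: [0.6169, 0.0394, 0.0146]
tcp_rot: [0.002, 0.737, 0.676, -0.001]
wrist_force: [-1.3, -12.8, 3.2]
finger_gap: 0.0438
gripper_force: 26.7
```

```bash
python3 - <<'E'
from h import *
b=snap('side');c=cloud(b);bracket(c,b['range_z']>0,(-.075,-.001),0,'side')
uv=cv2.projectPoints(np.array([[*w((-.0,0)),.03]]),*(lambda E:(cv2.Rodrigues(E[:3,:3])[0],E[:3,3]))(np.linalg.inv(b['extrinsics'])),b['mtx'],b['distortion'])[0].ravel();u,v=map(int,uv)
save(b,'pics/s1.png',(max(u-80,0),v-60,u+80,v+60),5)
print(u,v)
E
```

```text
side 234 xrange mm [-56.3  -1.5 -28.9] axis y mm -1.0 yaw deg -2.07 h 29.4
246 225
```

View pics/s1.png

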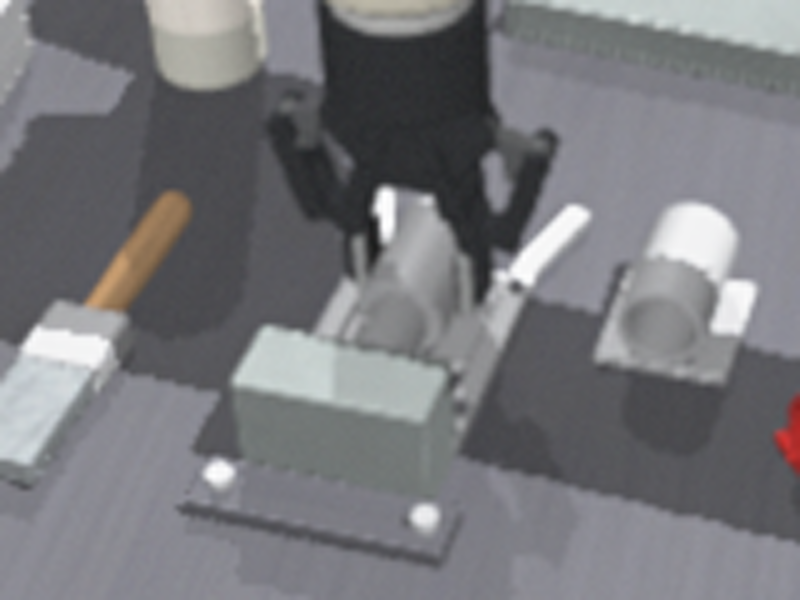

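The crop shows the bracket stopped at the pin's nose, at about gauge x = -27. The free bracket's bore at (660,325) is clearly wide, so the lane bracket is the narrow one. I'll draw it back and lift it out.

>>> jog_arm(
  steps=[
    [[0,0,0,-0.002,0,0,0.03],[0,0,0,-0.008,0,0,0.03],[0,0,0,-0.01,0,0,0.03],[0,0,0,-0.01,0,0,0.03],[0,0,0,0,0,0,0.03]],
  ],
  force=60,
)

```text
time_s: 6.4
tool_pos: [0.6147, 0.0125, 0.0149]
tcp_rot: [0.0, 0.737, 0.675, 0.001]
wrist_force: [-0.1, 1.2, 5.2]
finger_gap: 0.0427
gripper_force: 60.1
```

>>> jog_arm(
  steps=[
    [[0,0,0,0,0,-0.01,0.03],[0,0,0,0,0,-0.02,0.03],[0,0,0,0,0,-0.04,0.03],[0,0,0,0,0,-0.05,0.03],[0,0,0,0,0,0,0.03]],
  ],
)

```text
time_s: 7.02
tool_pos: [0.6167, 0.012, 0.1382]
tcp_rot: [0.003, 0.737, 0.676, 0.003]
wrist_force: [1.1, 0.4, -4.9]
finger_gap: 0.0423
gripper_force: 62.4
```

```bash
python3 - <<'E'
from h import *
go([.523,-.260,.1],-10.3)
E
```

```text
t 7.025 tcp [0.6167 0.012  0.1382] F [ 1.1  0.4 -4.9] gap 0.0423 rot [ 0.43 -0.04  5.33] shift [-0.2844 -0.0435  0.0382] shift0 [-0.2791 -0.07    0.0376]
```

>>> jog_arm(
  steps=[
    [[0,0,5.3,0,0,0,0.03],[0,0,0,-0.057,-0.0085,0,0.03],[0,0,0,-0.057,-0.0085,0,0.03],[0,0,0,-0.057,-0.0085,0,0.03],[0,0,0,-0.057,-0.0085,0,0.03]],
  ],
)

```text
time_s: 7.65
tool_pos: [0.5376, -0.207, 0.1323]
tcp_rot: [-0.002, 0.768, 0.641, -0.001]
wrist_force: [1.0, -0.3, -5.8]
finger_gap: 0.0422
gripper_force: 62.4
```

>>> jog_arm(
  steps=[
    [[0,0,0,-0.057,-0.0085,0,0.03],[0,0,0,0,0,0.05,0.03],[0,0,0,0,0,0.03,0.03],[0,0,0,0,0,0.02,0.03],[0,0,0,0,0,0,0.03]],
  ],
)

```text
time_s: 8.28
tool_pos: [0.5184, -0.2591, 0.0311]
tcp_rot: [-0.004, 0.768, 0.641, -0.001]
wrist_force: [-0.6, -0.2, -4.7]
finger_gap: 0.0426
gripper_force: 62.6
```

```bash
python3 - <<'E'
from h import *
go([.523,-.260,.019],-10.3)
b=snap('side');save(b,'pics/s2.png',(220,110,380,230),4)
E
```

```text
t 8.275 tcp [ 0.5184 -0.2591  0.0311] F [-0.6 -0.2 -4.7] gap 0.0426 rot [-0.38 -0.17  0.01] shift [-0.      0.0047  0.0121] shift0 [-0.0001  0.0048  0.0121]
```

View pics/s2.png

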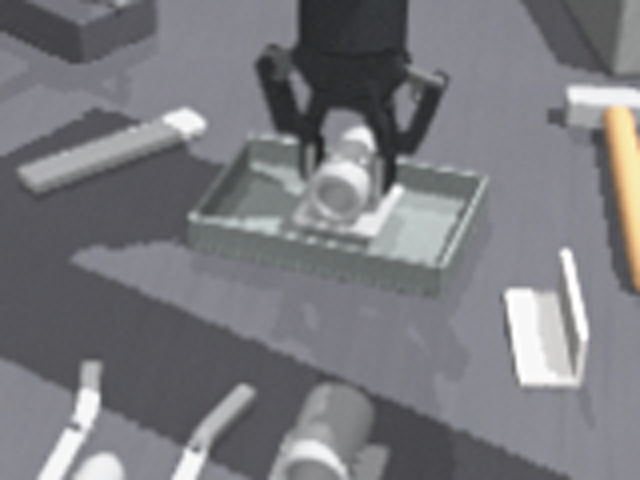

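The bracket hangs over the tray floor at (345,190) and is clear of the walls.

>>> jog_arm(
  steps=[
    [[0,0,0,0,0,0.007,0.03],[0,0,0,0,0,0.003,0.03],[0,0,0,0,0,0.002,0.03],[0,0,0,0,0,0,0.03]],
  ],
)

```text
time_s: 8.82
tool_pos: [0.5212, -0.2612, 0.0224]
tcp_rot: [0.0, 0.768, 0.641, -0.0]
wrist_force: [-0.6, -0.6, -5.5]
finger_gap: 0.0427
gripper_force: 62.6
```

>>> jog_arm(
  steps=[
    [[0,0,0,0,0,0.002,0.03],[0,0,0,0,0,0.0015,0.03],[0,0,0,0,0,0,0.03]],
  ],
)

```text
time_s: 9.2
tool_pos: [0.5212, -0.2612, 0.0189]
tcp_rot: [0.0, 0.768, 0.641, -0.0]
wrist_force: [0.1, -0.1, -1.6]
finger_gap: 0.0426
gripper_force: 62.8
```

Weight is coming off, so one more small step down, then release.

>>> jog_arm(
  steps=[
    [[0,0,0,0,0,0.001,0.03],[0,0,0,0,0,0,0.05],[0,0,0,0,0,0,0.07],[0,0,0,0,0,0,0.085],[0,0,0,0,0,0,0.085]],
  ],
  force=30,
)

```text
time_s: 9.82
tool_pos: [0.5212, -0.2612, 0.0177]
tcp_rot: [0.0, 0.768, 0.641, -0.0]
wrist_force: [0.2, -0.1, 0.2]
finger_gap: 0.085
gripper_force: 0.0
```

>>> jog_arm(
  steps=[
    [[0,0,0,0,0,-0.03,0.085],[0,0,0,0,0,-0.05,0.085],[0,0,0,0,0,-0.05,0.085],[0,0,0,0,0,0,0.085]],
  ],
)

```text
time_s: 10.32
tool_pos: [0.524, -0.263, 0.1521]
tcp_rot: [0.004, 0.768, 0.641, 0.001]
wrist_force: [-0.3, 0.0, -0.2]
finger_gap: 0.0852
gripper_force: 0.0
```

```bash
python3 - <<'E'
from h import *
go([*w((-.0485,.1207)),.148],-5)
b=snap('side');c=cloud(b);v=b['range_z']>0
m=v&(c[...,2]>.035)&(c[...,2]<.065)&(np.hypot(c[...,0]-.523,c[...,1]+.26)<.07);p=c[m]
print(m.sum(),p[:,2].max(),p.mean(0),cv2.minAreaRect(p[:,:2].astype(np.float32)*1000))
# tilt: plane fit top ridge along tube
q=p[p[:,2]>np.percentile(p[:,2],70)];A=np.c_[q[:,:2],np.ones(len(q))];print(np.linalg.lstsq(A,q[:,2],rcond=None)[0])
bracket(c,v,(-.12,.03),.1207,'side')
E
```

```text
t 10.325 tcp [ 0.524  -0.263   0.1521] F [-0.3  0.  -0.2] gap 0.0852 rot [ 0.46  0.23 -5.28] shift [ 0.2832 -0.053   0.0041] shift0 [ 0.2772 -0.0788  0.0024]
227 0.05554873940512217 [ 0.51904838 -0.25599164  0.04786722] ((521.6380004882812, -262.80181884765625), (76.14443969726562, 43.094139099121094), 79.53919982910156)
[ 0.01695846 -0.01158541  0.04144131]
side 313 xrange mm [-83.7 -13.  -48.4] axis y mm 120.2 yaw deg -0.41 h 28.8
```

>>> jog_arm(
  steps=[
    [[0,0,-5.3,0,0,0,0.085],[0,0,0,0.057,-0.0106,0,0.085],[0,0,0,0.057,-0.0106,0,0.085],[0,0,0,0.057,-0.0106,0,0.085],[0,0,0,0.057,-0.0106,0,0.085]],
  ],
)

```text
time_s: 11.0
tool_pos: [0.4971, -0.0284, 0.146]
tcp_rot: [-0.001, 0.737, 0.675, -0.001]
wrist_force: [-0.4, -0.5, 0.2]
finger_gap: 0.0848
gripper_force: 0.0
```

>>> jog_arm(
  steps=[
    [[0,0,0,0.055,-0.0106,0,0.085],[0,0,0,0,0,0,0.085],[0,0,0,0,0,0,0.085]],
  ],
)

```text
time_s: 11.38
tool_pos: [0.4923, 0.0253, 0.1467]
tcp_rot: [-0.001, 0.737, 0.676, -0.001]
wrist_force: [0.3, -0.3, -0.6]
finger_gap: 0.0851
gripper_force: 0.0
```

```bash
python3 - <<'E'
from h import *
go([*w((-.0485,.1205)),.013],-5)
E
```

```text
t 11.375 tcp [0.4923 0.0253 0.1467] F [ 0.3 -0.3 -0.6] gap 0.0851 rot [-0.11  0.03  0.09] shift [-0.0012  0.004   0.1337] shift0 [-0.0011  0.0042  0.1336]
```

>>> jog_arm(
  steps=[
    [[0,0,0,-0.001,0.0035,0.03,0.085],[0,0,0,0,0,0.05,0.085],[0,0,0,0,0,0.04,0.085],[0,0,0,0,0,0.012,0.085],[0,0,0,0,0,0,0.07]],
  ],
)

```text
time_s: 12.0
tool_pos: [0.4961, 0.0232, 0.0152]
tcp_rot: [-0.001, 0.738, 0.675, -0.001]
wrist_force: [0.5, 0.0, 0.1]
finger_gap: 0.0708
gripper_force: 0.0
```

>>> jog_arm(
  steps=[
    [[0,0,0,0,0,0,0.05],[0,0,0,0,0,0,0.03],[0,0,0,0,0,0,0.03],[0,0,0,0,0,0,0.03],[0,0,0,0,0,0,0.03]],
  ],
  force=60,
)

```text
time_s: 12.62
tool_pos: [0.4963, 0.0239, 0.0174]
tcp_rot: [0.001, 0.737, 0.676, 0.0]
wrist_force: [-2.7, -2.0, 8.4]
finger_gap: 0.0427
gripper_force: 59.7
```

>>> jog_arm(
  steps=[
    [[0,0,0,0,0,-0.01,0.03],[0,0,0,0,0,-0.03,0.03],[0,0,0,0,0,-0.03,0.03],[0,0,0,0,0,0,0.03],[0,0,0,0,0,0,0.03]],
  ],
)

```text
time_s: 13.25
tool_pos: [0.4958, 0.0242, 0.0853]
tcp_rot: [-0.0, 0.737, 0.676, -0.0]
wrist_force: [-0.9, -0.4, -6.1]
finger_gap: 0.0423
gripper_force: 62.9
```

```bash
python3 - <<'E'
from h import *
b=snap('side');c=cloud(b);v=b['range_z']>0
go([*w((-.056,.0)),.085],-5)
s=env.sense();print('tcp gauge',gx(s['tool_pos']))
g=gx(c).copy();g[...,2]-=.07
m=v&(abs(g[...,1]-.1205)<.019)&(g[...,2]<.058)&(g[...,2]>.04)&(g[...,0]>-.12)&(g[...,0]<.02);p=g[m];print(m.sum(),np.percentile(p[:,0],[1,99]))
E
```

```text
t 13.3 tcp [0.4953 0.0242 0.0848] F [ 0.1  0.  -5.7] gap 0.0419 rot [-0.1   0.    0.02] shift [-0.0079  0.1213 -0.0002] shift0 [-0.0079  0.1213 -0.0004]
tcp gauge [-0.04812612  0.12132687  0.0848324 ]
268 [-0.08131863 -0.01382909]
```

>>> jog_arm(
  steps=[
    [[0,0,0,-0.02,0.04,0,0.03],[0,0,0,-0.02,0.04,0,0.03],[0,0,0,-0.019,0.0406,0,0.03],[0,0,0,0,0,0,0.03],[0,0,0,0,0,0,0.03]],
  ],
)

```text
time_s: 13.92
tool_pos: [0.6096, -0.0449, 0.0837]
tcp_rot: [-0.002, 0.737, 0.676, -0.001]
wrist_force: [-1.3, 1.0, -6.5]
finger_gap: 0.0424
gripper_force: 63.3
```

```bash
python3 - <<'E'
from h import *
go([*w((-.107,.0007)),.018],-5)
E
```

```text
t 13.925 tcp [ 0.6096 -0.0449  0.0837] F [-1.3  1.  -6.5] gap 0.0424 rot [-0.25 -0.03 -0.01] shift [0.0001 0.0008 0.0657] shift0 [0.     0.0011 0.0657]
```

>>> jog_arm(
  steps=[
    [[0,0,0,0,0,0.03,0.03],[0,0,0,0,0,0.025,0.03],[0,0,0,0,0,0.006,0.03],[0,0,0,0,0,0.003,0.03],[0,0,0,0,0,0,0.03]],
  ],
)

```text
time_s: 14.55
tool_pos: [0.6115, -0.0451, 0.0223]
tcp_rot: [0.0, 0.737, 0.676, 0.0]
wrist_force: [-0.8, 0.2, -6.2]
finger_gap: 0.0423
gripper_force: 63.3
```

```bash
python3 - <<'E'
from h import *
go([*w((-.107,.0007)),.017],-5)
E
```

```text
t 14.55 tcp [ 0.6115 -0.0451  0.0223] F [-0.8  0.2 -6.2] gap 0.0423 rot [0.03 0.01 0.03] shift [ 0.     -0.0012  0.0053] shift0 [ 0.     -0.0012  0.0053]
```

>>> jog_arm(
  steps=[
    [[0,0,0,0,-0.001,0.003,0.03],[0,0,0,0,0,0.0015,0.03],[0,0,0,0,0,0.001,0.03],[0,0,0,0,0,0,0.03]],
  ],
  force=60,
)

```text
time_s: 15.05
tool_pos: [0.6107, -0.0451, 0.0175]
tcp_rot: [0.0, 0.737, 0.676, 0.0]
wrist_force: [-2.6, 1.1, 4.7]
finger_gap: 0.0421
gripper_force: 64.3
```

```bash
python3 - <<'E'
from h import *
go([*w((-.107,.0007)),.017],-5)
b=snap('top');save(b,'pics/t1.png',(180,130,310,250),5)
E
```

```text
t 15.05 tcp [ 0.6107 -0.0451  0.0175] F [-2.6  1.1  4.7] gap 0.0421 rot [0.05 0.01 0.02] shift [ 0.0002 -0.0003  0.0005] shift0 [ 0.0002 -0.0003  0.0005]
```

View pics/t1.png

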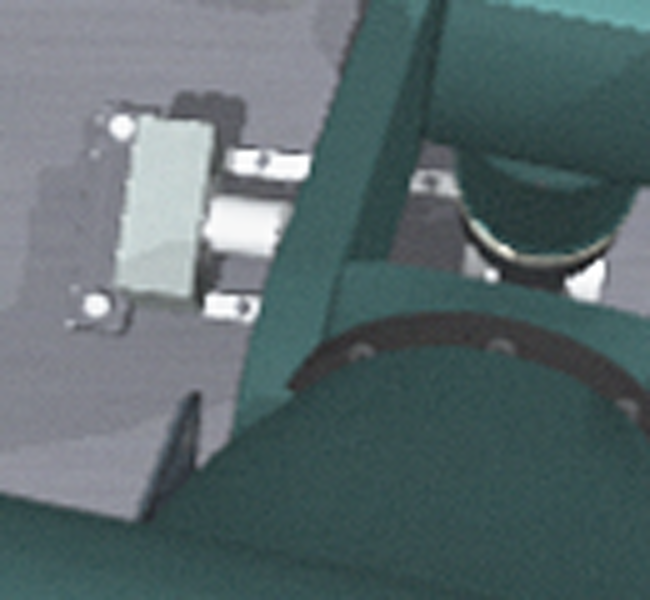

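The arm hides the bracket in this picture, but the force shows it is down on the lane floor. I'll push with a lighter grip.

>>> jog_arm(
  steps=[
    [[0,0,0,0,0,-0.0012,0.03],[0,0,0,0.006,0,0,0.03],[0,0,0,0.006,0,0,0.03],[0,0,0,0.006,0,0,0.03],[0,0,0,0.006,0,0,0.03]],
  ],
  force=30,
)

```text
time_s: 15.72
tool_pos: [0.6127, -0.0208, 0.0176]
tcp_rot: [0.0, 0.737, 0.676, -0.0]
wrist_force: [-0.5, -3.4, -0.3]
finger_gap: 0.0422
gripper_force: 63.8
```

>>> jog_arm(
  steps=[
    [[0,0,0,0.006,0,0,0.03],[0,0,0,0.006,0,0,0.03],[0,0,0,0.006,0,0,0.03],[0,0,0,0.005,0,0,0.03]],
  ],
)

```text
time_s: 16.23
tool_pos: [0.6148, 0.0022, 0.0175]
tcp_rot: [0.0, 0.737, 0.676, 0.0]
wrist_force: [-0.7, -4.0, -0.4]
finger_gap: 0.0425
gripper_force: 63.9
```

```bash
python3 - <<'E'
from h import *
s=env.sense();print(gx(s['tool_pos']));go([*w((.025,.0007)),.017],-5)
b=snap('side');c=cloud(b);bracket(c,b['range_z']>0,(-.12,-.005),0,'side')
E
```

```text
[-0.05971489  0.00043266  0.01752505]
t 16.225 tcp [0.6148 0.0022 0.0175] F [-0.7 -4.  -0.4] gap 0.0425 rot [0.03 0.01 0.02] shift [ 0.0847 -0.0003  0.0005] shift0 [ 0.0847 -0.0002  0.0005]
side 298 xrange mm [-92.2 -25.3 -58.7] axis y mm -2.2 yaw deg 0.38 h 29.4
```

>>> jog_arm(
  steps=[
    [[0,0,0,0.005,0,0,0.03],[0,0,0,0.005,0,0,0.03],[0,0,0,0.005,0,0,0.03],[0,0,0,0.005,0,0,0.03]],
  ],
)

```text
time_s: 16.77
tool_pos: [0.6163, 0.0218, 0.0175]
tcp_rot: [0.0, 0.737, 0.676, -0.0]
wrist_force: [0.6, -4.7, 1.8]
finger_gap: 0.0422
gripper_force: 64.0
```

>>> jog_arm(
  steps=[
    [[0,0,0,0.003,0,0,0.03],[0,0,0,0.003,0,0,0.03],[0,0,0,0.003,0,0,0.03],[0,0,0,0.003,0,0,0.03]],
  ],
)

```text
time_s: 17.27
tool_pos: [0.6174, 0.0336, 0.0175]
tcp_rot: [0.0, 0.737, 0.676, -0.0]
wrist_force: [-0.9, -4.5, 2.2]
finger_gap: 0.0424
gripper_force: 64.1
```

>>> jog_arm(
  steps=[
    [[0,0,0,0.003,0,0,0.03],[0,0,0,0.003,0,0,0.03],[0,0,0,0.003,0,0,0.03],[0,0,0,0.003,0,0,0.03]],
  ],
)

```text
time_s: 17.77
tool_pos: [0.6183, 0.0455, 0.0175]
tcp_rot: [0.0, 0.737, 0.676, -0.0]
wrist_force: [-0.6, -4.4, 2.1]
finger_gap: 0.0426
gripper_force: 64.1
```

>>> jog_arm(
  steps=[
    [[0,0,0,0.004,0,0,0.03],[0,0,0,0.004,0,0,0.03],[0,0,0,0.004,0,0,0.03],[0,0,0,0.004,0,0,0.03]],
  ],
)

```text
time_s: 18.27
tool_pos: [0.6197, 0.0615, 0.0175]
tcp_rot: [0.0, 0.737, 0.676, -0.0]
wrist_force: [-0.9, -4.8, 2.3]
finger_gap: 0.042
gripper_force: 64.1
```

>>> jog_arm(
  steps=[
    [[0,0,0,0.003,0,0,0.03],[0,0,0,0.003,0,0,0.03],[0,0,0,0.003,0,0,0.03],[0,0,0,0.003,0,0,0.03],[0,0,0,0.003,0,0,0.03]],
  ],
)

```text
time_s: 18.9
tool_pos: [0.621, 0.0764, 0.0175]
tcp_rot: [0.0, 0.737, 0.676, -0.0]
wrist_force: [0.6, -5.0, 3.2]
finger_gap: 0.0425
gripper_force: 64.1
```

>>> jog_arm(
  steps=[
    [[0,0,0,0.0015,0,0,0.03],[0,0,0,0.0015,0,0,0.03],[0,0,0,0.0015,0,0,0.03]],
  ],
)

```text
time_s: 19.27
tool_pos: [0.6213, 0.0808, 0.0175]
tcp_rot: [0.0, 0.737, 0.676, -0.0]
wrist_force: [-0.2, -5.7, 3.2]
finger_gap: 0.0421
gripper_force: 64.1
```

>>> jog_arm(
  steps=[
    [[0,0,0,0.001,0,0,0.03],[0,0,0,0.001,0,0,0.03],[0,0,0,0.001,0,0,0.03]],
  ],
)

```text
time_s: 19.65
tool_pos: [0.6216, 0.0838, 0.0175]
tcp_rot: [0.0, 0.737, 0.676, -0.0]
wrist_force: [0.3, -5.2, 3.5]
finger_gap: 0.0427
gripper_force: 64.1
```

>>> jog_arm(
  steps=[
    [[0,0,0,0.001,0,0,0.03],[0,0,0,0.0005,0,0,0.03]],
  ],
)

```text
time_s: 19.9
tool_pos: [0.6217, 0.0853, 0.0175]
tcp_rot: [0.0, 0.737, 0.676, -0.0]
wrist_force: [-0.1, -5.1, 2.4]
finger_gap: 0.0423
gripper_force: 64.1
```

>>> jog_arm(
  steps=[
    [[0,0,0,0.0005,0,0,0.03],[0,0,0,0.0005,0,0,0.03]],
  ],
)

```text
time_s: 20.15
tool_pos: [0.6218, 0.0862, 0.0175]
tcp_rot: [0.0, 0.737, 0.676, -0.0]
wrist_force: [-0.5, -4.6, 3.8]
finger_gap: 0.0423
gripper_force: 64.1
```

>>> jog_arm(
  steps=[
    [[0,0,0,0.0005,0,0,0.03],[0,0,0,0.0005,0,0,0.03]],
  ],
)

```text
time_s: 20.4
tool_pos: [0.6219, 0.0872, 0.0175]
tcp_rot: [0.0, 0.737, 0.676, -0.0]
wrist_force: [-0.3, -5.2, 4.3]
finger_gap: 0.0422
gripper_force: 64.1
```

>>> jog_arm(
  steps=[
    [[0,0,0,0.0005,0,0,0.03],[0,0,0,0.0005,0,0,0.03]],
  ],
)

```text
time_s: 20.65
tool_pos: [0.6219, 0.088, 0.0175]
tcp_rot: [0.0, 0.737, 0.676, -0.0]
wrist_force: [0.6, -7.2, 3.1]
finger_gap: 0.0426
gripper_force: 64.2
```

>>> jog_arm(
  steps=[
    [[0,0,0,0.0005,0,0,0.03],[0,0,0,0.0005,0,0,0.03]],
  ],
)

```text
time_s: 20.9
tool_pos: [0.6219, 0.088, 0.0175]
tcp_rot: [0.001, 0.737, 0.676, -0.001]
wrist_force: [-0.9, -11.3, 4.3]
finger_gap: 0.0423
gripper_force: 64.2
```

>>> jog_arm(
  steps=[
    [[0,0,0,0.0005,0,0,0.03],[0,0,0,0.0005,0,0,0.03]],
  ],
)

```text
time_s: 21.15
tool_pos: [0.6219, 0.088, 0.0175]
tcp_rot: [0.001, 0.737, 0.676, -0.001]
wrist_force: [-1.1, -15.6, 4.7]
finger_gap: 0.0423
gripper_force: 64.3
```

The bracket has stopped solid against the block at gauge x of about 26 mm. I'll relieve the push, release and lift away.

>>> jog_arm(
  steps=[
    [[0,0,0,-0.0012,0,0,0.03],[0,0,0,0,0,0,0.05],[0,0,0,0,0,0,0.07],[0,0,0,0,0,0,0.085],[0,0,0,0,0,0,0.085]],
  ],
)

```text
time_s: 21.78
tool_pos: [0.622, 0.0896, 0.0174]
tcp_rot: [-0.0, 0.737, 0.676, 0.0]
wrist_force: [0.5, -0.4, 0.7]
finger_gap: 0.0849
gripper_force: 0.0
```

>>> jog_arm(
  steps=[
    [[0,0,0,0,0,-0.03,0.085],[0,0,0,0,0,-0.05,0.085],[0,0,0,0,0,-0.06,0.085],[0,0,0,-0.06,0,0,0.085],[0,0,0,-0.06,0,0,0.085]],
  ],
)

```text
time_s: 22.4
tool_pos: [0.6124, -0.0308, 0.1589]
tcp_rot: [0.001, 0.736, 0.677, 0.001]
wrist_force: [1.0, -0.9, -0.6]
finger_gap: 0.0851
gripper_force: 0.0
```

>>> jog_arm(
  steps=[
    [[0,0,0,-0.03,0.0,0,0.085],[0,0,0,0,0,0,0.085],[0,0,0,0,0,0,0.085]],
  ],
)

```text
time_s: 22.78
tool_pos: [0.609, -0.0595, 0.1573]
tcp_rot: [-0.0, 0.737, 0.676, 0.0]
wrist_force: [0.3, 0.5, -0.1]
finger_gap: 0.0854
gripper_force: 0.0
```

```bash
python3 - <<'E'
from h import *
go([.6,0,.2],-5)
b=snap('side');c=cloud(b);v=b['range_z']>0
bracket(c,v,(-.04,.0565),0,'home')
save(b,'pics/s3.png',None,1.4)
E
```

```text
t 22.775 tcp [ 0.609  -0.0595  0.1573] F [ 0.3  0.5 -0.1] gap 0.0854 rot [-0.01 -0.03  0.  ] shift [ 0.0585 -0.0141 -0.0427] shift0 [ 0.0585 -0.0141 -0.0426]
home 260 xrange mm [-10.   50.4  20.2] axis y mm -0.5 yaw deg 0.4 h 28.7
```

View pics/s3.png

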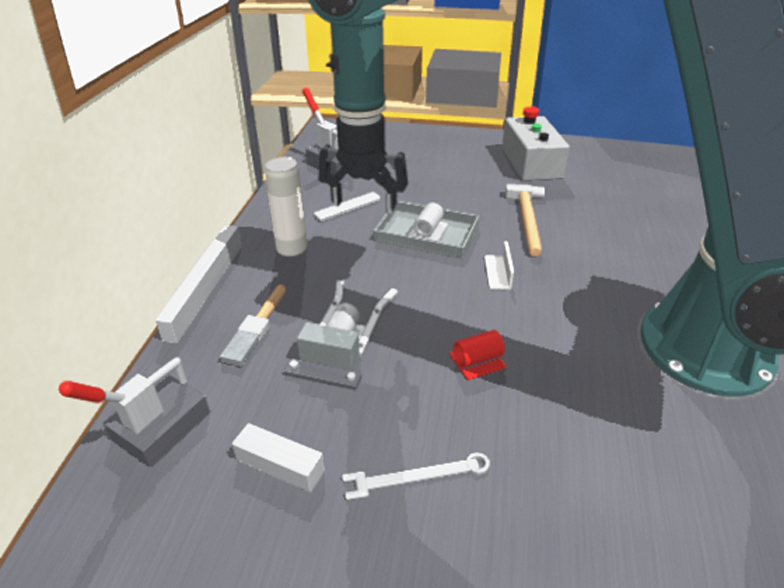

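The picture shows the bracket against the block at (345,315), with its rear end at gauge x = -10 mm, so its centre is at 25 mm. The narrow one stands in the tray at (430,222), and nothing else has moved.

```bash
python3 -c "
from station import env
print(env.sign_off())"
```

```text
the job is handed in; nothing more can be done
None
```

The job is handed in, though sign-off returned no verdict: the lane bracket stopped at the pin's nose and now stands on its foot in the reject tray, and the other bracket is fully home against the block (about 16 N on the final push), with no bystander moved in the last picture.

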